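# Unload the ball mill and pack the jar

## Robot

A 6-joint arm with a two-finger parallel gripper is mounted at the origin on the work surface. World frame = base frame: x ahead of the robot, y to its left, z up, the work surface at z = 0. Lengths are in mm, angles in degrees, forces in N, time in s.
With the tool pointing down it reaches from about 350 to 850 mm from the base axis. Payload 8.1 kg.
Tool frame: the origin (TCP) lies midway between the tips of the shut fingers; the grasp point (between the pads) lies 19 mm behind it; z points along the fingers, y is the line along which they close (so a half turn about z gives the same grasp; the last joint's range is limited). The gripper opens to 85 mm and grips with 20 to 120 N. Pads are 22 mm wide; open, the fingers measure 114 mm over their backs; the gripper's body (76 mm by 85 mm) begins 54 mm behind the grasp point. The pads swing forward as they close: fully open they stand 13 mm farther back than shut.
Start: joints at [-72.731, 7.471, 85.268, -0, 87.261, -4.893], TCP at [226.356, -555.669, 231.292] pointing down, gripper open.
Joint ranges: [-169.43, 169.43], [-51.17, 129.36], [1.28, 143.12], [-76.62, 256.62], [0, 156.53], [-152.29, 152.29]. Speed limits (degrees/s): [136.94, 136.94, 159.86, 180, 180, 180].

## Interface

Orientations are given as [roll, pitch, yaw] about the fixed x, y, z axes, in that order (R = Rz(yaw) Ry(pitch) Rx(roll)).
In Python, from bench import r gives the robot as it stands.
- The arm moves only by the tool apply_moves, never from a script. Its argument "steps" is a list of rows, each a list of 7 numbers: the opening, from -1 (shut) to 1 (fully open), then the shift along the tool's x, y, z in mm, then the turn, a rotation vector about the tool's x, y, z in units of 5 degrees (1.0 is 5 degrees). A call has exactly 8 rows; each row shifts and turns the commanded pose from where the row before left it, along the tool's axes as they then stand; what a row does not reach is not made up. A row lasts 1/10 s, in which the tool goes at most 50 mm and 8.59 degrees, less where a joint would pass 70% of its speed; a pose out of reach is approached as far as the arm can. A call is refused whole if a number of a shift passes 50 or a number of a turn 1, either way. A call with a gripper value outside its range is refused whole. The fingers move at their own pace and stop on an object; "squeeze" is the grip in N (left out, the last holds). Time passes only in rows, so rows that do not move let the fingers close, or fill a call up. It gives the time, the measured TCP pose, the force, the opening and the grip force at its end, in the units of the state.
- r.sense(): the state, without advancing time (a new reading comes with each control period).
- r.snapshot(name): name is "side" or "top"; returns a dict with "color" (384x512x3 uint8, blue, green, red), "depth" (384x512 float32, mm along the optical axis (not along the pixel's ray), 0 where there is no reading), "mtx" (3x3 intrinsics, pixels), "dist" ([k1, k2, p1, p2, k3] as OpenCV has them; the pictures are not rectified), "T" (4x4, takes a point from camera to world coordinates). Camera axes: x right, y down, z forward; pixel columns grow to the right and rows downward; lengths in mm; the calibration is good to about 2 mm. A picture is of the moment at which its call begins.
- r.hand_in(): hands the job in; it is judged then, once.
The state is a dict: "time": time; "joint_pos": joint angles; "qd": joint speeds; "joint_efforts": joint torques, N m; "tool_pos": TCP position; "tcp_rot": TCP orientation; "ft_force": force on the tool from outside, world axes, zero at the start; "wrist_torque": the same for the moment, N m; "finger_gap": finger opening in mm; "grip_force": force on a finger pad.
Only numpy, scipy, OpenCV 4.12 (cv2) and the standard library are available. Lean on these libraries where they do the work, as an engineer would, in place of code of your own. Each camera call takes 0.05 s, during which the arm holds its last target. There are 200 camera calls.

## Task

The milling run is over, so please pack the grinding jar away: slacken the bench mill's clamp screw by at least a third of a turn (left-hand thread, it loosens clockwise, so do not wind it any tighter), swing the red bridge bar aside by about a right angle or more, draw the jar out of its tilted holder, stand it gently upright inside the grey case and shut the case's lid fully. Leave the bridge bar swung open and do not disturb the spare jar, the beaker or the wash bottle.

Things in the scene. Friction and masses are not known exactly. Their poses are not given: they have to be found in the camera images.
- mill: Bench ball mill, fixed: white wedge-shaped housing 220 (x) x 240 (y) mm, 45 mm high at its front (-x) and 172 mm at its back, so that its top slopes at 30 degrees towards its front. Origin: centre of its underside, at the work surface; z up, -x is its front.
- station: The mill's jar station on its sloping top, fixed. Origin: middle of the slope, 108.5 mm above the mill's origin. z: the jar's axis, square to the slope, tilted 30 deg from vertical towards the mill's front; x points up the slope to the mill's back, y as the mill's (left seen from its front). Turntable disc, radius 85 mm, 12 mm thick; posts of radius 8 mm at y = +52 and -52 mm, up to z = 112.5 mm.
- bridge (a joint): Swing (rad) of the red bridge bar, 24 mm wide, 12 mm thick (96 to 108 mm along the station's z), about the post at station y = +52 mm, axis along station z. 0 = across the jar; grows counter-clockwise seen from above, free end towards the mill's back, to 2.2. Stiff (0.2 N m), stays where left. The clamp screw rides on it 52 mm from the pivot; until loosened, its foot locks the bar to the jar.
- bridge_end (a point): Middle of the free hooked end of the bridge bar, 104 mm from its pivot, at mid thickness.
- screw (a joint): Turn (rad) of the clamp screw relative to the bridge bar: 0 = tight on the jar, as at the start; grows as it loosens, to 7.5. LEFT-HAND thread: turning its knob clockwise (looking down on it) loosens it and raises knob and foot 1.6 mm per rad along station z; counter-clockwise presses harder on the jar. Friction 0.15 N m. From 2 rad on the foot is clear of the jar's collar and the bar can swing.
- screw_grip (a point): On the axis of the clamp screw's round black knob (diameter 40 mm, 22 mm tall), 10 mm below its top, 12 mm above its underside; at the start 130 mm from the station's origin along its z. Below the knob a 10 mm gap with the 12 mm thick spindle, then the bridge bar. z is the screw's axis.
- jar: Steel grinding jar, lid on (one rigid piece), orange band, about 0.6 kg; at the start in the mill's holder. 70 mm tall: body diameter 56 mm up to 52 mm, lid diameter 58 mm from 52 to 67.5 mm, then a collar (outer diameter 32, inner 22 mm) to 70 mm that takes the screw's foot. Origin: centre of its underside; z along its axis, out of the top.
- jar_top (a point): Centre of the jar's top, on its axis, 70 mm from its underside.
- case: Grey plastic case, fixed, 170 (x) x 200 (y) x 90 mm high, walls 5 mm, open at the top, with a dark rubber floor 5 mm above the work surface (inside 160 x 190 mm, 85 mm deep). Origin: centre of its underside; front at -x.
- lid (a joint): Hinge of the case's flat lid in rad: 0 = shut, about 1.57 = upright, to 1.9. The lid is 8 mm thick, 182 mm from hinge to free edge (12 mm past the case's front) and 200 mm wide. Stiff hinge (0.25 N m): it stays where it is left.
- lid_hinge (a point): Middle of the lid's hinge line: the case's back (+x) upper rim, 90.5 mm up, 85 mm behind the case's origin. The hinge line runs along the case's y.
- lid_edge (a point): Middle of the lid's free edge on its outer (upper when shut) face.
- spare_jar: Bystander: spare grinding jar with a blue band, same shape as the jar, standing on the bench. Origin: centre of its underside.
- beaker: Bystander: steel beaker, diameter 68 mm, 85 mm high. Origin: centre of its underside.
- wash_bottle: Bystander: white bottle with a red cap, diameter 60 mm, 170 mm high. Origin: centre of its underside.
- holder (a point): Centre of the floor of the jar's holder cup, 16 mm from the station's origin along its z; axes as the station. The cup's bore has radius 30 mm, its outside 37 mm; its rim is 20 mm above this floor, so the jar must be drawn at least 25 mm along the tilted axis.
Not all that is in view belongs to the job. What is shaped like the jar but yellow is not meant.

How it is judged:
By the outcome, as a careful person would: the job done as asked, in the order asked, and still so for the second after the job is handed in, with the robot touching nothing.
It also fails if it takes over 72 s, if anything falls off the work surface, if the arm or the gripper's body presses on something with over 40 N, if the wrist force passes 120 N, or if a joint passes its speed limit or range.

## Working session

There is one attempt and no reset: what is moved stays moved. The work goes in short steps, Python scripts to look and compute and a tool call to move; the robot and the scene stay as the last step left them, time stands still between calls to the robot, and variables do not carry over. Pictures are saved under pics/ and viewed, at most 10 in all, crops included, and the job is handed in when it is done.

Besides the shell and the picture viewer there is one more tool, called after "Emit:" as name([rows], argument=value, ...), one row to a line, values as JSON. apply_moves: Moves the arm, as the interface text tells. Its arguments: {"type":"object","properties":{"steps":{"type":"array"},"squeeze":{"type":"number"}},"required":["steps"]}

```bash
ls; mkdir -p pics; cat > h.py <<'E'
import numpy as np, cv2
from bench import r
from scipy.spatial.transform import Rotation as R
def shot(n):
    s=r.snapshot(n); np.savez(f'/tmp/{n}.npz',**s); return s
def cloud(s):
    h,w=s['depth'].shape; u,v=np.meshgrid(np.arange(w),np.arange(h))
    p=cv2.undistortPoints(np.stack([u,v],-1).reshape(-1,1,2).astype(np.float64),s['mtx'],s['dist']).reshape(h,w,2)
    d=s['depth'][...,None]; c=np.concatenate([p*d,d],-1)
    P=c@s['T'][:3,:3].T+s['T'][:3,3]; P[s['depth']==0]=np.nan; return P
def pix(s,u,v,z):
    p=cv2.undistortPoints(np.array([[[u,v]]],float),s['mtx'],s['dist'])[0,0]
    d=s['T'][:3,:3]@[p[0],p[1],1]; o=s['T'][:3,3]; return o+d*(z-o[2])/d[2]
E
python3 - <<'E'
from h import *
a=shot('top');b=shot('side')
for s,n in((a,'top'),(b,'side')):
    cv2.imwrite(f'pics/{n}0.png',s['color']); print(n,s['T'].round(2).tolist(),s['mtx'].round(1).tolist(),(s['depth']>0).mean())
print(r.sense())
E
```

```text
pics
top [[-0.0, -1.0, 0.08, 447.47], [-1.0, 0.0, -0.0, 90.53], [-0.0, -0.08, -1.0, 1175.43], [0.0, 0.0, 0.0, 1.0]] [[372.9, 0.0, 252.6], [0.0, 372.9, 197.8], [0.0, 0.0, 1.0]] 0.9960276285807291
side [[-0.91, -0.29, 0.3, 156.62], [-0.42, 0.62, -0.67, 981.19], [0.01, -0.73, -0.68, 1034.63], [0.0, 0.0, 0.0, 1.0]] [[404.3, 0.0, 255.2], [0.0, 404.3, 195.0], [0.0, 0.0, 1.0]] 0.9959971110026041
{'time': 0.1, 'joint_pos': array([-7.27300504e+01,  7.51262119e+00,  8.53219194e+01,  6.55681280e-04,
        8.72621999e+01, -4.89280889e+00]), 'qd': array([-0.1138792 ,  0.02401396, -0.175766  , -0.03696414, -0.06200264,
        0.13074586]), 'joint_efforts': array([ 1.25637929e-03, -5.70951104e+01, -5.01942980e+01, -2.03616728e-04,
        8.02969647e-03, -1.50684048e-05]), 'tool_pos': array([ 226.2241145 , -555.18824461,  230.34088942]), 'tcp_rot': array([-1.79903668e+02, -8.90366833e-03,  2.21627191e+01]), 'ft_force': array([-0.31206338, -0.09138874,  0.15109592]), 'wrist_torque': array([0.00325237, 0.01223361, 0.00606755]), 'grip_force': 0.0, 'finger_gap': 85.55850387133526}
```

View pics/top0.png

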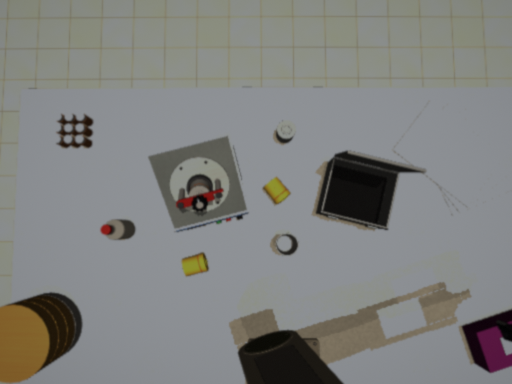

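View pics/side0.png

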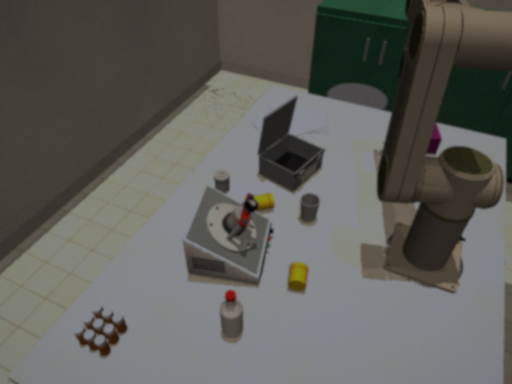

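The top view shows the mill centred near (198,185), with the red bar and black knob at (200,204). The open case is at (357,190), with its lid at the far side. Candidates for the jar:
- steel jar under the red bar, (200,185): the choice
- white/blue-banded spare, (285,131)
- yellow decoys, (277,190) and (195,264)
- beaker, (285,244)

The wash bottle is at (115,230). Next I'll take a crop and measure.

```bash
python3 - <<'E'
from h import *
L=lambda n:dict(np.load(f'/tmp/{n}.npz'))
a,b=L('top'),L('side')
ca=cv2.resize(a['color'][125:245,140:260],None,fx=3.3,fy=3.3,interpolation=3)
cb=cv2.resize(b['color'][180:290,175:285],None,fx=3.6,fy=3.6,interpolation=3)
cv2.imwrite('pics/crop1.png',np.hstack([ca,cb]))
for n,s in(('top',a),('side',b)):
    P=cloud(s); hsv=cv2.cvtColor(s['color'],cv2.COLOR_BGR2HSV)
    np.save(f'/tmp/P{n}.npy',P)
    # rough mill centre via plane z~110
    c0=pix(a,198,185,110)[:2]; D=np.linalg.norm(P[...,:2]-c0,axis=-1)
    m=(D<190)&(P[...,2]>50)
    # slope plane: RANSAC-like by iter with 30deg tilt
    Q=P[m]; best=None
    rng=np.random.default_rng(0)
    for _ in range(3000):
        q=Q[rng.choice(len(Q),3)]; nn=np.cross(q[1]-q[0],q[2]-q[0]); l=np.linalg.norm(nn)
        if l<500: continue
        nn/=l; nn*=np.sign(nn[2])
        if abs(nn[2]-.866)>.03: continue
        k=(abs((Q-q[0])@nn)<2.5).sum()
        if best is None or k>best[0]: best=(k,nn,q[0])
    k,nn,q=best; I=Q[abs((Q-q)@nn)<3]; c=I.mean(0); nn=np.linalg.svd(I-c,full_matrices=False)[2][2]; nn*=np.sign(nn[2])
    print(n,'slope',k,nn.round(3),'tilt',np.degrees(np.arccos(nn[2])),'yaw of +x',np.degrees(np.arctan2(-nn[1],-nn[0])),'c',c.round(1))
    rect=cv2.minAreaRect(I[:,:2].astype(np.float32)); print(' rect',rect)
    h,s_,v=hsv[...,0],hsv[...,1],hsv[...,2]
    red=((h<8)|(h>172))&(s_>150)&(v>60)&(D<150)
    Qr=P[red]; print(' red',red.sum(),cv2.minAreaRect(Qr[:,:2].astype(np.float32)),Qr.mean(0))
    print(' red hts over plane',np.percentile((Qr-c)@nn,[5,25,50,75,95]).round(1))
    hh=(P-c)@nn; kn=(D<150)&(hh>108)
    print(' high pts',kn.sum(),P[kn].mean(0).round(1),np.percentile(hh[kn],[5,50,95]).round(1))
    # case
    c1=pix(a,357,190,60)[:2]; D=np.linalg.norm(P[...,:2]-c1,axis=-1)
    m=(D<190)&(P[...,2]>82)&(P[...,2]<96); print(' rim',m.sum(),cv2.minAreaRect(P[m][:,:2].astype(np.float32)))
    m=(D<230)&(P[...,2]>105)&(P[...,2]<330); Q=P[m]
    if len(Q)>20:
        print(' lid',len(Q),Q.mean(0).round(1),Q.max(0).round(1),cv2.minAreaRect(Q[:,:2].astype(np.float32)),np.linalg.svd(Q-Q.mean(0),full_matrices=False)[2][2])
    for nm,(u,v_),z in(('spare',(285,131),70),('beak',(285,244),85),('bottle',(108,230),170)):
        cc=pix(a,u,v_,z)[:2]; m=(np.linalg.norm(P[...,:2]-cc,axis=-1)<60)&(P[...,2]>25); print(' ',nm,cc.round(),cv2.minEnclosingCircle(P[m][:,:2].astype(np.float32)),P[m][:,2].max())
E
```

```text
top slope 3173 [-0.481 -0.124  0.868] tilt 29.79680132629969 yaw of +x 14.462454190673716 c [589.8 246.6 117.8]
 rect ((576.3974609375, 244.35635375976562), (216.5364532470703, 240.3681640625), 14.324399948120117)
 red 207 ((504.2959289550781, 226.26434326171875), (78.7083740234375, 120.11164855957031), 5.98416805267334) [524.46787146 229.69928059 198.89816021]
 red hts over plane [100.7 104.7 106.3 107.6 110.6]
 high pts 301 [514.3 227.1 220.9] [108.5 135.7 140.6]
 rim 574 ((549.311279296875, -224.10687255859375), (205.66822814941406, 174.422607421875), 75.62419128417969)
 lid 724 [ 616.4 -236.   221. ] [ 659.7 -142.9  274.4] ((618.8431396484375, -241.58200073242188), (200.53953552246094, 29.39691162109375), 74.42951965332031) [-0.9609562   0.24538899 -0.12785707]
  spare [737.  -8.] ((744.9485473632812, -11.465249061584473), 29.061548233032227) 74.52075573125671
  beak [399.  -3.] ((400.0900573730469, -7.728461742401123), 33.77065658569336) 87.87154227788301
  bottle [442. 480.] ((445.0693664550781, 488.4169921875), 30.10567283630371) 171.95058288211283
side slope 2175 [-0.482 -0.1
[... 353 characters left out ...]
over plane [ 99.7 104.9 106.5 107.5 109.1]
 high pts 218 [509.8 237.  221.7] [108.7 133.  140.7]
 rim 389 ((545.93701171875, -222.43862915039062), (207.38079833984375, 180.76336669921875), 75.2468490600586)
 lid 1049 [ 618.3 -231.6  195.7] [ 658.2 -137.8  275.5] ((617.0428466796875, -239.44627380371094), (205.96365356445312, 31.4719295501709), 74.66842651367188) [ 0.95789268 -0.24784519  0.14496339]
  spare [737.  -8.] ((744.5409545898438, -8.698541641235352), 31.24574089050293) 75.12173648130658
  beak [399.  -3.] ((397.0215759277344, -6.902822971343994), 36.64857864379883) 88.55203028697417
  bottle [442. 480.] ((444.1579284667969, 489.7895202636719), 30.913108825683594) 176.00357370736822
```

View pics/crop1.png

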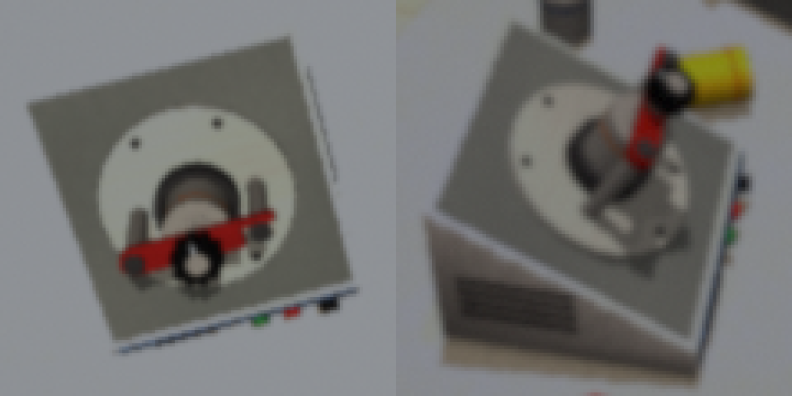

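The crop shows the orange-banded steel jar held under the red bar and black knob (knob at full-image pixel (200,204)), so the choice is right. Next I'll refine the knob centre and plan the first move.

```bash
cat >> h.py <<'E'
from scipy.linalg import logm,expm
MY=14.4
O=np.array([574.1,244.9,108.5]); RS=R.from_euler('xyz',[0,-30,MY],degrees=True).as_matrix()
def st(p): return O+RS@np.array(p,float)          # station -> world
def rs(a): return RS@R.from_euler('xyz',[180,0,a],degrees=True).as_matrix()
def down(y): return R.from_euler('xyz',[180,0,y],degrees=True).as_matrix()
def H(p,M): T=np.eye(4);T[:3,:3]=M;T[:3,3]=p;return T
def cur():
    s=r.sense(); return H(s['tool_pos'],R.from_euler('xyz',s['tcp_rot'],degrees=True).as_matrix())
def go(A,B,N):
    E=np.real(expm(logm(np.linalg.inv(A)@B)/N)); rv=R.from_matrix(E[:3,:3]).as_rotvec(degrees=True)/5
    print(f'N={N} shift',E[:3,3].round(2),'turn',rv.round(3),'|deg|',round(np.linalg.norm(rv)*5,2))
    T=A.copy()
    for i in range(N):
        T=T@E
        if (i+1)%max(1,N//4)==0: print('   ',T[:3,3].round())
E
python3 - <<'E'
from h import *
for n in('top','side'):
    P=np.load(f'/tmp/P{n}.npy'); q=(P-O)@RS
    m=(np.hypot(q[...,0],q[...,1])<60)&(q[...,2]>134)&(q[...,2]<150)
    Q=q[m]; print(n,m.sum(),cv2.minAreaRect(Q[:,:2].astype(np.float32)),np.median(Q,0).round(1))
    m=(np.hypot(q[...,0],q[...,1])<120)&(q[...,2]>10)&(q[...,2]<17); Q=q[m]; print(' disc',cv2.minAreaRect(Q[:,:2].astype(np.float32)),np.median(Q[:,2]))
    m=(abs(q[...,0])<115)&(abs(q[...,1])<115)&(q[...,2]>-8)&(q[...,2]<8)&(np.hypot(q[...,0],q[...,1])>95); print(' slope z',np.median(q[m][:,2]))
A=cur(); B=H([400,0,330],A[:3,:3]); C=H(st([0,0,200]),rs(130))
go(A,B,16); go(B,C,24)
E
```

```text
top 172 ((0.0975809097290039, -1.6693096160888672), (39.029205322265625, 39.64531707763672), 19.81635856628418) [  1.   -2.1 138. ]
 disc ((0.9376068115234375, -2.5560226440429688), (166.65277099609375, 164.80047607421875), 29.889631271362305) 11.64946852510371
 slope z 0.521588809941538
side 116 ((-0.6848821640014648, 2.448942184448242), (39.658199310302734, 38.485076904296875), 77.70829010009766) [1.0e-01 4.5e+00 1.4e+02]
 disc ((0.5202484130859375, 5.569671630859375), (162.60694885253906, 167.7411651611328), 70.2660140991211) 12.978301871024305
 slope z 2.4483223290732132
N=16 shift [ 23.15 -28.05  -6.18] turn [-0.  0. -0.] |deg| 0.0
    [ 270. -416.  255.]
    [ 313. -278.  280.]
    [ 357. -139.  305.]
    [400.  -0. 330.]
N=24 shift [11.59  1.24  1.48] turn [-0.283  0.108 -0.991] |deg| 5.18
    [461.  33. 323.]
    [499.  91. 315.]
    [504. 159. 303.]
    [477. 220. 282.]
```

Emit:
apply_moves([
  [1,23.1,-28,-6.2,0,0,0],
  [1,23.1,-28,-6.2,0,0,0],
  [1,23.1,-28,-6.2,0,0,0],
  [1,23.1,-28,-6.2,0,0,0],
  [1,23.1,-28,-6.2,0,0,0],
  [1,23.1,-28,-6.2,0,0,0],
  [1,23.1,-28,-6.2,0,0,0],
  [1,23.1,-28,-6.2,0,0,0],
])

```text
time: 0.9
tool_pos: [313.0, -277.0, 280.8]
tcp_rot: [-180.0, 0.0, 22.1]
ft_force: [0.2, -0.8, -0.2]
finger_gap: 85.5
grip_force: 0.0
```

Emit:
apply_moves([
  [1,23.1,-28,-6.2,0,0,0],
  [1,23.1,-28,-6.2,0,0,0],
  [1,23.1,-28,-6.2,0,0,0],
  [1,23.1,-28,-6.2,0,0,0],
  [1,23.1,-28,-6.2,0,0,0],
  [1,23.1,-28,-6.2,0,0,0],
  [1,23.1,-28,-6.2,0,0,0],
  [1,23.1,-28,-6.2,0,0,0],
])

```text
time: 1.7
tool_pos: [399.6, 0.2, 330.5]
tcp_rot: [-180.0, 0.0, 22.2]
ft_force: [0.7, 0.1, 0.5]
finger_gap: 85.4
grip_force: 0.0
```

Emit:
apply_moves([
  [1,11.6,1.2,1.5,-0.28,0.11,-0.99],
  [1,11.6,1.2,1.5,-0.28,0.11,-0.99],
  [1,11.6,1.2,1.5,-0.28,0.11,-0.99],
  [1,11.6,1.2,1.5,-0.28,0.11,-0.99],
  [1,11.6,1.2,1.5,-0.28,0.11,-0.99],
  [1,11.6,1.2,1.5,-0.28,0.11,-0.99],
  [1,11.6,1.2,1.5,-0.28,0.11,-0.99],
  [1,11.6,1.2,1.5,-0.28,0.11,-0.99],
])

```text
time: 2.5
tool_pos: [476.7, 49.1, 320.2]
tcp_rot: [168.2, -0.3, 62.1]
ft_force: [0.6, 0.3, -0.4]
finger_gap: 85.6
grip_force: 0.0
```

Emit:
apply_moves([
  [1,11.6,1.2,1.5,-0.28,0.11,-0.99],
  [1,11.6,1.2,1.5,-0.28,0.11,-0.99],
  [1,11.6,1.2,1.5,-0.28,0.11,-0.99],
  [1,11.6,1.2,1.5,-0.28,0.11,-0.99],
  [1,11.6,1.2,1.5,-0.28,0.11,-0.99],
  [1,11.6,1.2,1.5,-0.28,0.11,-0.99],
  [1,11.6,1.2,1.5,-0.28,0.11,-0.99],
  [1,11.6,1.2,1.5,-0.28,0.11,-0.99],
])

```text
time: 3.3
tool_pos: [505.6, 135.9, 307.6]
tcp_rot: [158.9, 7.0, 101.3]
ft_force: [0.9, 0.3, 0.5]
finger_gap: 85.2
grip_force: 0.0
```

Emit:
apply_moves([
  [1,11.6,1.2,1.5,-0.28,0.11,-0.99],
  [1,11.6,1.2,1.5,-0.28,0.11,-0.99],
  [1,11.6,1.2,1.5,-0.28,0.11,-0.99],
  [1,11.6,1.2,1.5,-0.28,0.11,-0.99],
  [1,11.6,1.2,1.5,-0.28,0.11,-0.99],
  [1,11.6,1.2,1.5,-0.28,0.11,-0.99],
  [1,11.6,1.2,1.5,-0.28,0.11,-0.99],
  [1,11.6,1.2,1.5,-0.28,0.11,-0.99],
])

```text
time: 4.1
tool_pos: [475.9, 219.4, 281.3]
tcp_rot: [156.3, 18.5, 140.5]
ft_force: [-0.0, -1.0, -1.3]
finger_gap: 85.3
grip_force: 0.0
```

```bash
python3 - <<'E'
from h import *
s=r.sense(); print(s['joint_pos'].round(1),s['time'],s['tool_pos'])
A=cur(); print((RS.T@(A[:3,3]-O)).round(1)); B=H(st([0,0,116]),rs(130)); go(A,B,8)
E
```

```text
[ 21.5 -35.2 121.1  -3.7  64.6 -32.3] 4.1 [475.93610078 219.3716635  281.31930906]
[ -1.4  -0.3 200.4]
N=8 shift [-0.11  0.17 10.55] turn [-0.002 -0.007 -0.   ] |deg| 0.04
    [486. 222. 263.]
    [497. 225. 245.]
    [507. 228. 227.]
    [518. 230. 209.]
```

Emit:
apply_moves([
  [1,-0.1,0.2,10.5,0,0,0],
  [1,-0.1,0.2,10.5,0,0,0],
  [1,-0.1,0.2,10.5,0,0,0],
  [1,-0.1,0.2,10.5,0,0,0],
  [1,-0.1,0.2,10.5,0,0,0],
  [1,-0.1,0.2,10.5,0,0,0],
  [1,-0.1,0.2,10.5,0,0,0],
  [1,-0.1,0.2,10.5,0,0,0],
])

```text
time: 4.9
tool_pos: [518.7, 230.4, 209.1]
tcp_rot: [156.2, 18.4, 140.3]
ft_force: [0.5, 0.4, -0.1]
finger_gap: 85.8
grip_force: 0.0
```

Emit:
apply_moves([
  [-1,0,0,0,0,0,0],
  [-1,0,0,0,0,0,0],
  [-1,0,0,0,0,0,0],
  [-1,0,0,0,0,0,0],
  [-1,0,0,0,0,0,0],
  [-1,0,0,0,0,0,0],
  [-1,0,0,0,0,0,0],
  [-1,0,0,0,0,0,0],
], squeeze=50)

```text
time: 5.7
tool_pos: [518.1, 229.7, 210.8]
tcp_rot: [156.2, 18.5, 140.3]
ft_force: [-5.8, -5.1, 4.1]
finger_gap: 38.4
grip_force: 49.4
```

```bash
python3 - <<'E'
from h import *
s=r.sense(); print(s)
A=cur(); print((RS.T@(A[:3,3]-O)).round(1), (RS.T@s['ft_force']).round(1))
E
```

```text
{'time': 5.7, 'joint_pos': array([ 20.71628747, -25.16353513, 121.76035745,  -3.81162931,
        53.82778618, -32.05508463]), 'qd': array([ 0.09454183, -0.00316609,  0.0671351 ,  0.09616309, -0.04311934,
        0.06300465]), 'joint_efforts': array([  1.40857995, -29.20332849, -53.50914717,   0.55433773,
        -5.20872474,   0.08840068]), 'tool_pos': array([518.0731106 , 229.74164339, 210.78170429]), 'tcp_rot': array([156.23499073,  18.49571004, 140.28487715]), 'ft_force': array([-5.84232249, -5.1307485 ,  4.14879338]), 'wrist_torque': array([-0.68393205,  0.70825376, -0.18401817]), 'grip_force': 49.39813256263733, 'finger_gap': 38.386327319319214}
[  0.9  -0.7 117.6] [-3.9 -3.5  7.1]
```

Emit:
apply_moves([
  [-1,0,-0.6,-0.1,0,0,1],
  [-1,0,0,-0.1,0,0,1],
  [-1,0,0,-0.2,0,0,1],
  [-1,0,0,-0.1,0,0,1],
  [-1,0,0,-0.1,0,0,1],
  [-1,0,0,-0.2,0,0,1],
  [-1,0,0,-0.1,0,0,1],
  [-1,0,0,-0.2,0,0,1],
])

```text
time: 6.5
tool_pos: [517.4, 229.2, 211.6]
tcp_rot: [150.2, -0.3, 104.1]
ft_force: [-4.5, -4.4, 1.6]
finger_gap: 38.5
grip_force: 49.7
```

```bash
python3 - <<'E'
from h import *
s=r.sense(); print(s['joint_pos'].round(1))
A=cur(); print((RS.T@(A[:3,3]-O)).round(1), (RS.T@s['ft_force']).round(1),(RS.T@s['wrist_torque']).round(2),s['finger_gap'])
E
```

```text
[ 20.7 -25.4 121.8  -3.8  53.9   8.1]
[  0.6  -1.1 118.7] [-3.9 -3.1  4.1] [-0.57  0.5   0.18] 38.46985113980227
```

Emit:
apply_moves([
  [-1,0,0,-0.1,0,0,1],
  [-1,0,0,-0.1,0,0,1],
  [-1,0,0,-0.2,0,0,1],
  [-1,0,0,-0.1,0,0,1],
  [-1,0,0,-0.1,0,0,1],
  [-1,0,0,-0.2,0,0,1],
  [-1,0,0,-0.1,0,0,1],
  [-1,0,0,-0.2,0,0,1],
])

```text
time: 7.3
tool_pos: [516.6, 228.9, 212.3]
tcp_rot: [156.5, -18.8, 68.0]
ft_force: [-5.0, -6.0, 3.8]
finger_gap: 38.5
grip_force: 49.9
```

Emit:
apply_moves([
  [-1,0,0,-0.1,0,0,1],
  [-1,0,0,-0.1,0,0,1],
  [-1,0,0,-0.2,0,0,1],
  [-1,0,0,-0.1,0,0,1],
  [-1,0,0,-0.1,0,0,1],
  [-1,0,0,-0.2,0,0,1],
  [-1,0,0,-0.1,0,0,1],
  [-1,0,0,-0.2,0,0,1],
])

```text
time: 8.1
tool_pos: [515.8, 228.9, 213.0]
tcp_rot: [174.6, -29.3, 25.4]
ft_force: [-7.1, -4.9, 3.2]
finger_gap: 38.9
grip_force: 50.0
```

Emit:
apply_moves([
  [-1,0,0,-0.1,0,0,1],
  [-1,0,0,-0.1,0,0,1],
  [-1,0,0,-0.2,0,0,1],
  [-1,0,0,-0.1,0,0,1],
  [-1,0,0,-0.1,0,0,1],
  [-1,0,0,-0.2,0,0,1],
  [-1,0,0,-0.1,0,0,1],
  [-1,0,0,-0.2,0,0,1],
])

```text
time: 8.9
tool_pos: [515.0, 229.0, 213.8]
tcp_rot: [-163.8, -25.3, -19.6]
ft_force: [-9.3, -3.2, 4.6]
finger_gap: 38.1
grip_force: 50.0
```

```bash
python3 - <<'E'
from h import *
s=r.sense(); print(s['joint_pos'].round(1))
A=cur(); print((RS.T@(A[:3,3]-O)).round(1), (RS.T@s['ft_force']).round(1),(RS.T@s['wrist_torque']).round(2),s['finger_gap'])
# co-rotating arc ccw 5 deg about pivot at tool-frame: 
M=RS.T@A[:3,:3]; p=RS.T@(A[:3,3]-O); piv=np.array([0,52,0.])
d=p-piv; d[2]=0; print('radius',np.linalg.norm(d),'bar angle',np.degrees(np.arctan2(d[0],-d[1])))
d=d/np.linalg.norm(d)*52
Rz=R.from_euler('z',5,degrees=True).as_matrix(); print('tool shift/row',(M.T@(Rz@d-d)).round(2), 'ang',R.from_matrix(M).as_euler('xyz',degrees=True))
E
```

```text
[ 20.7 -25.8 121.9  -3.7  54.4 128.1]
[ -0.3  -0.7 121.8] [-6.2 -0.8  8.9] [-0.33  1.34  0.19] 38.128919031043914
radius 52.70332407980241 bar angle -0.3382906911358626
tool shift/row [ 3.82 -2.44 -0.02] ang [179.92713617   0.30735256 -30.39992996]
```

Emit:
apply_moves([
  [-1,3.8,-2.4,0,0,0,-1],
  [-1,3.8,-2.4,0,0,0,-1],
  [-1,3.8,-2.4,0,0,0,-1],
  [-1,3.8,-2.4,0,0,0,-1],
  [-1,3.8,-2.4,0,0,0,-1],
  [-1,3.8,-2.4,0,0,0,-1],
  [-1,3.8,-2.4,0,0,0,-1],
  [-1,3.8,-2.4,0,0,0,-1],
])

```text
time: 9.7
tool_pos: [540.3, 247.9, 230.7]
tcp_rot: [174.5, -29.3, 25.9]
ft_force: [-8.5, -1.7, 3.9]
finger_gap: 38.6
grip_force: 50.1
```

```bash
cat > arc.py <<'E'
from h import *
s=r.sense(); print(s['joint_pos'].round(1))
A=cur(); print((RS.T@(A[:3,3]-O)).round(1), (RS.T@s['ft_force']).round(1),(RS.T@s['wrist_torque']).round(2),s['finger_gap'])
M=RS.T@A[:3,:3]; p=RS.T@(A[:3,3]-O); piv=np.array([0,52,0.])
d=p-piv; d[2]=0; print('radius',np.linalg.norm(d),'bar angle',np.degrees(np.arctan2(d[0],-d[1])))
Rz=R.from_euler('z',5,degrees=True).as_matrix(); print('tool shift/row',(M.T@(Rz@d-d)).round(2),'radial out in tool',(M.T@(d/52)).round(2), 'ang',R.from_matrix(M).as_euler('xyz',degrees=True))
E
python3 arc.py
```

```text
[ 21.9 -20.7 116.3  -4.4  54.9  89.1]
[ 33.4  11.4 121.9] [-5.5  0.4  7.7] [-0.17  1.11 -0.07] 38.5906742704855
radius 52.59073929710944 bar angle 39.41049738600015
tool shift/row [ 3.89 -2.43 -0.01] radial out in tool [ 0.5   0.88 -0.  ] ang [-179.83681256    0.23743328    9.97957039]
```

Emit:
apply_moves([
  [-1,3.8,-2.4,0,0,0,-1],
  [-1,3.8,-2.4,0,0,0,-1],
  [-1,3.8,-2.4,0,0,0,-1],
  [-1,3.8,-2.4,0,0,0,-1],
  [-1,3.8,-2.4,0,0,0,-1],
  [-1,3.8,-2.4,0,0,0,-1],
  [-1,3.8,-2.4,0,0,0,-1],
  [-1,3.8,-2.4,0,0,0,-1],
])

```text
time: 10.5
tool_pos: [547.6, 281.3, 239.6]
tcp_rot: [156.4, -18.7, 68.3]
ft_force: [-8.3, -3.1, 3.8]
finger_gap: 38.5
grip_force: 50.0
```

Emit:
apply_moves([
  [-1,3.8,-2.4,0,0,0,-1],
  [-1,3.8,-2.4,0,0,0,-1],
  [-1,3.8,-2.4,0,0,0,-1],
  [-1,3.8,-2.4,0,0,0,-1],
  [-1,3.8,-2.4,0,0,0,-1],
  [-1,3.8,-2.4,0,0,0,-1],
  [-1,3.8,-2.4,0,0,0,-1],
  [-1,0,0,0,0,0,0],
])

```text
time: 11.3
tool_pos: [536.8, 310.2, 237.8]
tcp_rot: [150.3, -2.6, 100.1]
ft_force: [-5.4, -2.6, 1.6]
finger_gap: 38.6
grip_force: 49.9
```

Emit:
apply_moves([
  [1,0,0,0,0,0,0],
  [1,0,0,0,0,0,0],
  [1,0,0,0,0,0,0],
  [1,0,0,0,0,0,0],
  [1,0,0,0,0,0,0],
  [1,0,0,0,0,0,0],
  [1,0,0,-10,0,0,0],
  [1,0,0,-20,0,0,0],
])

```text
time: 12.1
tool_pos: [522.0, 305.7, 261.8]
tcp_rot: [150.5, -2.6, 99.9]
ft_force: [-1.1, 0.3, 0.1]
finger_gap: 85.1
grip_force: 0.0
```

```bash
python3 arc.py; python3 - <<'E'
from h import *
A=cur(); B=H(st([0,0,180]),rs(90)); C=H(st([0,0,60]),rs(90)); go(A,B,8);go(A,B,16); go(B,C,8)
E
```

```text
[ 30.1 -18.7 111.5  -8.9  58.8  23.6]
[ 46.   71.9 150.4] [-0.7  0.5  0.6] [0.01 0.17 0.03] 85.10665487727113
radius 50.13593851450943 bar angle 113.34224445933528
tool shift/row [ 3.75 -2.26  0.02] radial out in tool [ 0.46  0.85 -0.01] ang [-1.79580331e+02 -2.30836395e-02  8.47821785e+01]
N=8 shift [-9.27 -5.3  -3.68] turn [-0.01  -0.001 -0.13 ] |deg| 0.65
    [513. 285. 262.]
    [504. 264. 263.]
    [495. 244. 263.]
    [487. 223. 264.]
N=16 shift [-4.63 -2.66 -1.84] turn [-0.005 -0.001 -0.065] |deg| 0.33
    [513. 285. 262.]
    [504. 264. 263.]
    [495. 244. 263.]
    [487. 223. 264.]
N=8 shift [ 0. -0. 15.] turn [-0. -0.  0.] |deg| 0.0
    [501. 226. 238.]
    [516. 230. 212.]
    [531. 234. 186.]
    [545. 237. 160.]
```

Emit:
apply_moves([
  [1,0,0,-29.5,0,0,0],
  [1,-10.6,-6,0,0,0,-0.15],
  [1,-10.6,-6,0,0,0,-0.15],
  [1,-10.6,-6,0,0,0,-0.15],
  [1,-10.6,-6,0,0,0,-0.15],
  [1,-10.6,-6,0,0,0,-0.15],
  [1,-10.6,-6,0,0,0,-0.15],
  [1,-10.6,-6,0,0,0,-0.15],
])

```text
time: 12.9
tool_pos: [487.9, 222.8, 266.7]
tcp_rot: [150.2, -0.1, 104.5]
ft_force: [0.0, -0.2, -0.1]
finger_gap: 85.5
grip_force: 0.0
```

```bash
python3 - <<'E'
from h import *
a=shot('top');b=shot('side')
ca=cv2.resize(a['color'][125:245,140:260],None,fx=3.3,fy=3.3,interpolation=3)
cb=cv2.resize(b['color'][180:290,175:285],None,fx=3.6,fy=3.6,interpolation=3)
cv2.imwrite('pics/crop2.png',np.hstack([ca,cb]))
A=cur(); print((RS.T@(A[:3,3]-O)).round(1)); C=H(st([0,0,60]),rs(90)); go(A,C,8)
E
```

```text
[  1.7  -0.6 181.2]
N=8 shift [ 0.06 -0.18 15.15] turn [-0.005 -0.002 -0.   ] |deg| 0.03
    [502. 226. 240.]
    [516. 230. 213.]
    [531. 234. 187.]
    [545. 237. 160.]
```

View pics/crop2.png

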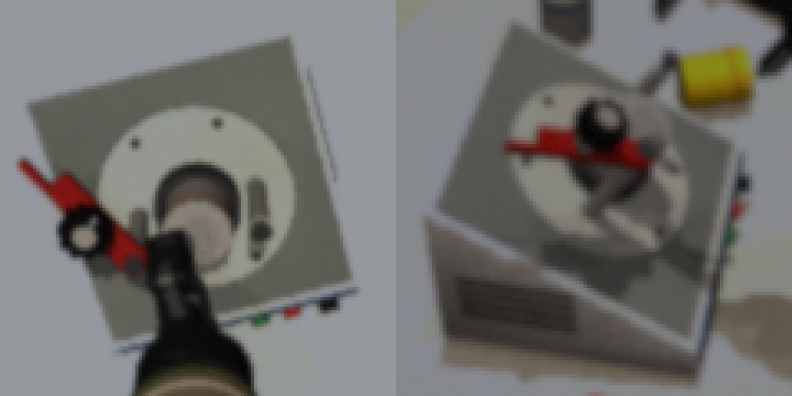

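Crop 2 shows the bar open by about 115° with the knob at crop pixel (85,232), and the jar exposed and still seated at (200,240). Now I'll descend and grip the jar across the station's x axis.

Emit:
apply_moves([
  [1,0.1,-0.2,16.1,0,0,0],
  [1,0.1,-0.2,16.1,0,0,0],
  [1,0.1,-0.2,16.1,0,0,0],
  [1,0.1,-0.2,16.1,0,0,0],
  [1,0.1,-0.2,16.1,0,0,0],
  [1,0.1,-0.2,16.1,0,0,0],
  [1,0.1,-0.2,16.1,0,0,0],
  [1,0.1,-0.2,16.1,0,0,0],
])

```text
time: 13.8
tool_pos: [549.1, 240.5, 153.6]
tcp_rot: [150.2, -0.1, 104.5]
ft_force: [0.3, -0.5, -0.1]
finger_gap: 85.5
grip_force: 0.0
```

Emit:
apply_moves([
  [-1,0,0,0,0,0,0],
  [-1,0,0,0,0,0,0],
  [-1,0,0,0,0,0,0],
  [-1,0,0,0,0,0,0],
  [-1,0,0,0,0,0,0],
  [-1,0,0,0,0,0,0],
  [-1,0,0,0,0,0,0],
  [-1,0,0,0,0,0,0],
], squeeze=60)

```text
time: 14.6
tool_pos: [548.2, 240.0, 154.0]
tcp_rot: [150.2, -0.1, 104.5]
ft_force: [-6.5, 0.3, 2.1]
finger_gap: 56.5
grip_force: 64.2
```

```bash
python3 arc.py
```

```text
[ 20.5 -16.  120.9  -4.   45.5   8.1]
[-0.   1.7 52.6] [-4.3  1.9  4.9] [ 0.2   0.85 -0.02] 56.500202442814775
radius 50.33010100003015 bar angle -0.021750327281797748
tool shift/row [ 0.19  4.39 -0.02] radial out in tool [-0.97 -0.   -0.  ] ang [-1.79779764e+02 -1.38380626e-01  9.00219756e+01]
```

Emit:
apply_moves([
  [-1,0,0,-4,0,0,0],
  [-1,0,0,-6,0,0,0],
  [-1,0,0,-10,0,0,0],
  [-1,0,0,-12,0,0,0],
  [-1,0,0,-15,0,0,0],
  [-1,0,0,-20,0,0,0],
  [-1,0,0,-25,0,0,0],
  [-1,0,0,-28,0,0,0],
])

```text
time: 15.4
tool_pos: [489.4, 224.1, 257.7]
tcp_rot: [150.3, -0.1, 104.5]
ft_force: [0.7, -0.3, -6.4]
finger_gap: 56.3
grip_force: 65.7
```

```bash
python3 - <<'E'
from h import *
s=r.sense(); print(s['joint_pos'].round(1),s['finger_gap'],s['ft_force'],s['grip_force'])
A=cur(); print((RS.T@(A[:3,3]-O)).round(1))
c=np.array([547.5,-223,0]); psi=-14.4
# check the case centre from hinge & rim
for n in('top','side'):
    P=np.load(f'/tmp/P{n}.npy'); Rc=R.from_euler('z',psi,degrees=True).as_matrix(); q=(P-c)@Rc
    m=(abs(q[...,0])<110)&(abs(q[...,1])<120)&(q[...,2]>84)&(q[...,2]<95); Q=q[m]
    print(n,Q.min(0).round(1),Q.max(0).round(1),np.percentile(Q,[2,98],axis=0).round(1).tolist(),np.median(Q[:,2]))
    m=(q[...,0]>60)&(q[...,0]<150)&(abs(q[...,1])<120)&(q[...,2]>105); Q=q[m]; f=np.polyfit(Q[:,2],Q[:,0],1); print('  lid x at z 90.5',np.polyval(f,90.5),'slope',f[0],'top',np.percentile(Q[:,2],99),np.percentile(Q[:,1],[1,99]))
# options for upright yaw
for y in (psi+90,psi,psi-90,psi+180):
    print(y, 'j6~',np.degrees(np.arctan2(-223,547))+90-y)
B=H([450,0,330],down(75.6)); go(A,B,16); go(A,B,24)
E
```

```text
[ 21.4 -32.  121.5  -3.9  61.1   8. ] 56.342607492249876 [ 0.67357428 -0.34496503 -6.37224356] 65.65464377403259
[ -0.9   0.9 172.8]
top [ -85.2 -102.4   84. ] [ 89.3 102.2  94.8] [[-84.2, -100.8, 84.4], [88.4, 99.2, 92.5]] 87.76008196533496
  lid x at z 90.5 86.80106030775926 slope -0.12864685569548504 top 272.56401419472974 [-95.1940136   99.32799585]
side [ -92.4 -103.    84. ] [ 89.1 104.2  94.7] [[-88.1, -100.5, 84.2], [87.3, 102.5, 94.2]] 88.72477439328372
  lid x at z 90.5 85.86126858294402 slope -0.14237126192154057 top 272.32568724497094 [-97.35020357 100.98257943]
75.6 j6~ -7.779653400408506
-14.4 j6~ 82.2203465995915
-104.4 j6~ 172.2203465995915
165.6 j6~ -97.7796534004085
N=16 shift [-13.9   -1.32  -5.45] turn [ 0.363 -0.094  0.352] |deg| 2.57
    [487. 167. 274.]
    [479. 110. 291.]
    [467.  54. 310.]
    [450.   0. 330.]
N=24 shift [-9.28 -0.85 -3.62] turn [ 0.242 -0.063  0.235] |deg| 1.71
    [487. 167. 274.]
    [479. 110. 291.]
    [467.  54. 310.]
    [450.   0. 330.]
```

Emit:
apply_moves([
  [-1,-13.9,-1.3,-5.4,0.36,-0.09,0.35],
  [-1,-13.9,-1.3,-5.4,0.36,-0.09,0.35],
  [-1,-13.9,-1.3,-5.4,0.36,-0.09,0.35],
  [-1,-13.9,-1.3,-5.4,0.36,-0.09,0.35],
  [-1,-13.9,-1.3,-5.4,0.36,-0.09,0.35],
  [-1,-13.9,-1.3,-5.4,0.36,-0.09,0.35],
  [-1,-13.9,-1.3,-5.4,0.36,-0.09,0.35],
  [-1,-13.9,-1.3,-5.4,0.36,-0.09,0.35],
])

```text
time: 16.2
tool_pos: [480.1, 109.5, 291.3]
tcp_rot: [165.0, -2.1, 90.1]
ft_force: [0.8, -0.7, -6.5]
finger_gap: 56.0
grip_force: 65.8
```

Emit:
apply_moves([
  [-1,-13.9,-1.3,-5.4,0.36,-0.09,0.35],
  [-1,-13.9,-1.3,-5.4,0.36,-0.09,0.35],
  [-1,-13.9,-1.3,-5.4,0.36,-0.09,0.35],
  [-1,-13.9,-1.3,-5.4,0.36,-0.09,0.35],
  [-1,-13.9,-1.3,-5.4,0.36,-0.09,0.35],
  [-1,-13.9,-1.3,-5.4,0.36,-0.09,0.35],
  [-1,-13.9,-1.3,-5.4,0.36,-0.09,0.35],
  [-1,-13.9,-1.3,-5.4,0.36,-0.09,0.35],
])

```text
time: 17.0
tool_pos: [451.9, -0.3, 329.4]
tcp_rot: [179.7, -0.4, 75.8]
ft_force: [0.5, -0.1, -6.8]
finger_gap: 56.5
grip_force: 65.7
```

```bash
python3 - <<'E'
from h import *
s=r.sense(); print(s['joint_pos'].round(1),s['finger_gap'],s['ft_force'],s['tcp_rot'])
A=cur(); B=H([533,-219.3,190],down(75.6)); C=H([533,-219.3,50],down(75.6)); go(A,B,8); go(A,B,16); go(B,C,8)
E
```

```text
[ -6.8 -17.2  98.5   0.3  98.5   7.4] 56.47552764364519 [ 0.48273759 -0.10899155 -6.7895458 ] [179.74725647  -0.37248543  75.80748446]
N=8 shift [-24.09  16.53  17.38] turn [ 0.006 -0.009  0.005] |deg| 0.06
    [472. -55. 295.]
    [ 493. -110.  260.]
    [ 513. -164.  225.]
    [ 533. -219.  190.]
N=16 shift [-12.04   8.27   8.69] turn [ 0.003 -0.005  0.003] |deg| 0.03
    [472. -55. 295.]
    [ 493. -110.  260.]
    [ 513. -164.  225.]
    [ 533. -219.  190.]
N=8 shift [-0.   0.  17.5] turn [ 0. -0.  0.] |deg| 0.0
    [ 533. -219.  155.]
    [ 533. -219.  120.]
    [ 533. -219.   85.]
    [ 533. -219.   50.]
```

Emit:
apply_moves([
  [-1,-24.1,16.5,17.4,0,0,0],
  [-1,-24.1,16.5,17.4,0,0,0],
  [-1,-24.1,16.5,17.4,0,0,0],
  [-1,-24.1,16.5,17.4,0,0,0],
  [-1,-24.1,16.5,17.4,0,0,0],
  [-1,-24.1,16.5,17.4,0,0,0],
  [-1,-24.1,16.5,17.4,0,0,0],
  [-1,-24.1,16.5,17.4,0,0,0],
])

```text
time: 17.8
tool_pos: [534.4, -219.4, 188.6]
tcp_rot: [179.7, -0.4, 75.9]
ft_force: [0.2, 0.4, -6.2]
finger_gap: 56.3
grip_force: 66.0
```

```bash
python3 - <<'E'
from h import *
a=shot('top');b=shot('side')
ca=cv2.resize(a['color'][130:250,300:440],None,fx=2.8,fy=2.8,interpolation=3)
cb=cv2.resize(b['color'][90:210,230:370],None,fx=2.8,fy=2.8,interpolation=3)
cv2.imwrite('pics/crop3.png',np.hstack([ca,cb]))
A=cur(); print(A.round(3)); C=H([533,-219.3,48],down(75.6)); go(A,C,8)
E
```

```text
[[ 2.47000e-01  9.69000e-01  2.00000e-03  5.32892e+02]
 [ 9.69000e-01 -2.47000e-01  6.00000e-03 -2.20750e+02]
 [ 6.00000e-03  1.00000e-03 -1.00000e+00  1.85420e+02]
 [ 0.00000e+00  0.00000e+00  0.00000e+00  1.00000e+00]]
N=8 shift [ 0.12 -0.04 17.18] turn [ 0.001 -0.009  0.003] |deg| 0.05
    [ 533. -220.  151.]
    [ 533. -220.  117.]
    [ 533. -220.   82.]
    [ 533. -219.   48.]
```

View pics/crop3.png

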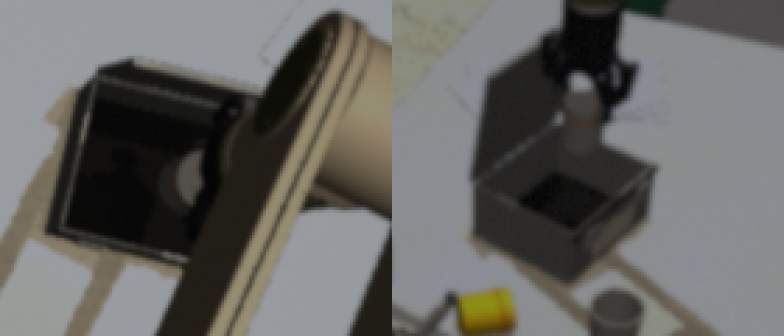

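Crop 3 shows the jar hanging upright (side panel, (582,110)) over the case opening, clear of the lid. Descending.

Emit:
apply_moves([
  [-1,0.1,0,18,0,0,0],
  [-1,0.1,0,18,0,0,0],
  [-1,0.1,0,18,0,0,0],
  [-1,0.1,0,18,0,0,0],
  [-1,0.1,0,18,0,0,0],
  [-1,0.1,0,18,0,0,0],
  [-1,0.1,0,18,0,0,0],
  [-1,0.1,0,6,0,0,0],
])

```text
time: 18.7
tool_pos: [533.9, -215.7, 55.1]
tcp_rot: [179.9, -0.4, 75.9]
ft_force: [-0.5, 0.8, -6.5]
finger_gap: 56.2
grip_force: 67.1
```

Emit:
apply_moves([
  [-1,0,0,1,0,0,0],
  [-1,0,0,1,0,0,0],
  [-1,0,0,1,0,0,0],
  [-1,0,0,1,0,0,0],
  [-1,0,0,0,0,0,0],
  [-1,0,0,0,0,0,0],
  [-1,0,0,0,0,0,0],
  [-1,0,0,0,0,0,0],
])

```text
time: 19.5
tool_pos: [535.0, -216.6, 52.4]
tcp_rot: [179.8, -0.4, 75.9]
ft_force: [-0.2, 0.0, -7.4]
finger_gap: 56.3
grip_force: 67.1
```

Emit:
apply_moves([
  [-1,0,0,1.2,0,0,0],
  [-1,0,0,1.2,0,0,0],
  [-1,0,0,1.2,0,0,0],
  [-1,0,0,1.2,0,0,0],
  [-1,0,0,1.2,0,0,0],
  [-1,0,0,1,0,0,0],
  [-1,0,0,1,0,0,0],
  [-1,0,0,0,0,0,0],
])

```text
time: 20.3
tool_pos: [534.9, -216.5, 44.2]
tcp_rot: [179.8, -0.4, 75.9]
ft_force: [-0.2, 0.3, -7.2]
finger_gap: 56.2
grip_force: 67.1
```

Emit:
apply_moves([
  [-1,0,0,0.5,0,0,0],
  [-1,0,0,0.5,0,0,0],
  [-1,0,0,0.5,0,0,0],
  [-1,0,0,0,0,0,0],
  [-1,0,0,0,0,0,0],
  [-1,0,0,0,0,0,0],
  [-1,0,0,0,0,0,0],
  [-1,0,0,0,0,0,0],
])

```text
time: 21.1
tool_pos: [535.0, -216.5, 42.9]
tcp_rot: [179.8, -0.4, 75.9]
ft_force: [0.2, 0.2, -6.2]
finger_gap: 56.2
grip_force: 67.1
```

Emit:
apply_moves([
  [-1,0,0,0.4,0,0,0],
  [-1,0,0,0.4,0,0,0],
  [-1,0,0,0.4,0,0,0],
  [-1,0,0,0,0,0,0],
  [-1,0,0,0,0,0,0],
  [-1,0,0,0,0,0,0],
  [-1,0,0,0,0,0,0],
  [-1,0,0,0,0,0,0],
])

```text
time: 21.9
tool_pos: [535.1, -216.5, 41.7]
tcp_rot: [179.8, -0.4, 75.9]
ft_force: [-0.5, 0.3, -6.2]
finger_gap: 56.5
grip_force: 67.1
```

Emit:
apply_moves([
  [-1,0,0,0.4,0,0,0],
  [-1,0,0,0.4,0,0,0],
  [-1,0,0,0.4,0,0,0],
  [-1,0,0,0,0,0,0],
  [-1,0,0,0,0,0,0],
  [-1,0,0,0,0,0,0],
  [-1,0,0,0,0,0,0],
  [-1,0,0,0,0,0,0],
])

```text
time: 22.7
tool_pos: [535.3, -216.5, 41.4]
tcp_rot: [179.7, -0.4, 75.9]
ft_force: [-3.5, 1.8, 4.9]
finger_gap: 56.1
grip_force: 68.3
```

Emit:
apply_moves([
  [0.6,0,0,0,0,0,0],
  [0.6,0,0,0,0,0,0],
  [0.6,0,0,0,0,0,0],
  [0.6,0,0,0,0,0,0],
  [0.6,0,0,0,0,0,0],
  [0.6,0,0,0,0,0,0],
  [0.6,0,0,-3,0,0,0],
  [0.6,0,0,-6,0,0,0],
])

```text
time: 23.5
tool_pos: [534.6, -216.4, 49.3]
tcp_rot: [179.8, -0.4, 75.9]
ft_force: [-0.1, 0.2, 0.6]
finger_gap: 68.2
grip_force: 0.0
```

Emit:
apply_moves([
  [0.6,0,0,-20,0,0,0],
  [0.6,0,0,-20,0,0,0],
  [0.6,0,0,-30,0,0,0],
  [0.6,0,0,-40,0,0,0],
  [0.6,0,0,-45,0,0,0],
  [-1,0,0,-45,0,0,0],
  [-1,0,0,-45,0,0,0],
  [-1,0,0,-30,0,0,0],
])

```text
time: 24.3
tool_pos: [534.0, -218.4, 329.5]
tcp_rot: [179.5, -0.3, 75.9]
ft_force: [1.4, -0.0, -0.0]
finger_gap: 25.0
grip_force: 0.0
```

```bash
python3 - <<'E'
from h import *
a=shot('top');b=shot('side')
cb=cv2.resize(b['color'][90:210,230:370],None,fx=4,fy=4,interpolation=3)
cv2.imwrite('pics/crop4.png',cb)
c=np.array([547.5,-223,0]); Rc=R.from_euler('z',-14.4,degrees=True).as_matrix()
for s in(b,):
    q=(cloud(s)-c)@Rc
    m=(q[...,0]>30)&(q[...,0]<150)&(abs(q[...,1])<90)&(q[...,2]>105)&(q[...,2]<280); Q=q[m]; f=np.polyfit(Q[:,2],Q[:,0],1); print('lid x at z 90.5',np.polyval(f,90.5),'slope',f[0],'top',np.percentile(Q[:,2],99))
s=r.sense(); print(s['tool_pos'],s['joint_pos'].round(1))
A=cur()
def cw(x,y,z): return c+Rc@[x,y,z]
W=[H(cw(-15,0,395),down(75.6)),H(cw(125,0,390),down(75.6)),H(cw(125,0,245),down(75.6))]
go(A,W[0],4)
for i in range(2): go(W[i],W[i+1],4)
E
```

```text
lid x at z 90.5 85.71838897234201 slope -0.14526139125122092 top 273.4009764500986
[ 535.36715267 -219.09282483  331.94224868] [-27.6   2.2  80.4   0.4  96.6 -13.4]
N=4 shift [ -0.15  -0.43 -15.77] turn [ 0.042 -0.012  0.014] |deg| 0.23
    [ 535. -219.  348.]
    [ 534. -219.  363.]
    [ 533. -219.  379.]
    [ 533. -219.  395.]
N=4 shift [ 0.   35.    1.25] turn [ 0. -0.  0.] |deg| 0.0
    [ 567. -228.  394.]
    [ 601. -237.  392.]
    [ 635. -245.  391.]
    [ 669. -254.  390.]
N=4 shift [-0.   -0.   36.25] turn [ 0. -0.  0.] |deg| 0.0
    [ 669. -254.  354.]
    [ 669. -254.  318.]
    [ 669. -254.  281.]
    [ 669. -254.  245.]
```

View pics/crop4.png

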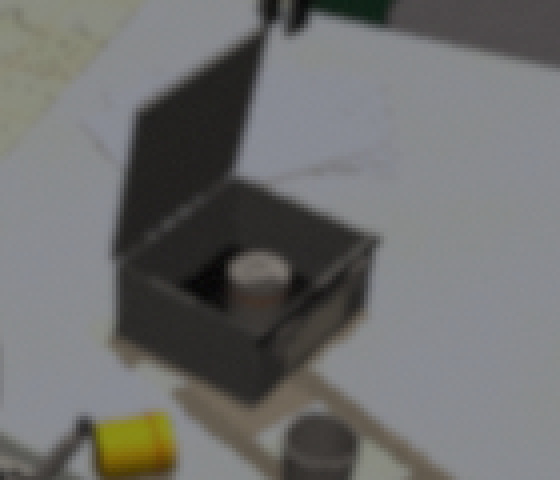

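Crop 4 shows the jar standing upright in the case at crop (258,280), with the lid still open and leaning about 8° forward. Now I'll go over and behind the lid.

Emit:
apply_moves([
  [-1,0,-0.4,-31.5,0,0,0],
  [-1,0,-0.4,-31.5,0,0,0],
  [-1,0,35,1,0,0,0],
  [-1,0,35,1,0,0,0],
  [-1,0,35,1,0,0,0],
  [-1,0,35,1,0,0,0],
  [-1,0,0,30,0,0,0],
  [-1,0,0,30,0,0,0],
])

```text
time: 25.2
tool_pos: [670.0, -252.5, 321.7]
tcp_rot: [179.8, -0.4, 75.9]
ft_force: [0.5, 0.5, -0.7]
finger_gap: -0.1
grip_force: 0.0
```

Emit:
apply_moves([
  [-1,0,0,30,0,0,0],
  [-1,0,0,30,0,0,0],
  [-1,0,0,18,0,0,0],
  [-1,0,0,0,0,0,0],
  [-1,0,0,0,0,0,0],
  [-1,0,0,0,0,0,0],
  [-1,0,0,0,0,0,0],
  [-1,0,0,0,0,0,0],
])

```text
time: 26.0
tool_pos: [669.4, -251.9, 247.7]
tcp_rot: [179.6, -0.4, 75.9]
ft_force: [-0.7, -0.8, -0.9]
finger_gap: -0.1
grip_force: 0.0
```

```bash
python3 - <<'E'
from h import *
c=np.array([547.5,-223,0]); Rc=R.from_euler('z',-14.4,degrees=True).as_matrix()
A=cur(); p=(A[:3,3]-c)@Rc; print(p.round(1),r.sense()['ft_force'],r.sense()['tcp_rot'],r.sense()['joint_pos'].round(1))
ph=np.radians(np.linspace(82,0,25)); t=8+15*np.sin(ph)-1
X=np.stack([85-160*np.cos(ph)+t*np.sin(ph),0*ph,90.5+160*np.sin(ph)+t*np.cos(ph)],1)
print('to start',(A[:3,:3].T@Rc@(X[0]-p)).round(1))
print((np.diff(X,axis=0)@Rc.T@down(75.6)).round(1).tolist())
E
```

```text
[125.3   2.4 247.7] [-0.72761494 -0.83260111 -0.93962416] [179.63667029  -0.3589919   75.88148212] [-24.9  25.   62.8   0.4  91.9 -10.8]
to start [ -2.1 -40.9  -4.6]
[[-0.0, -9.8, 0.4], [-0.0, -9.8, 1.0], [-0.0, -9.8, 1.6], [-0.0, -9.7, 2.2], [-0.0, -9.6, 2.8], [-0.0, -9.4, 3.4], [-0.0, -9.2, 4.0], [-0.0, -9.0, 4.6], [-0.0, -8.7, 5.2], [-0.0, -8.4, 5.7], [-0.0, -8.1, 6.3], [-0.0, -7.7, 6.8], [-0.0, -7.2, 7.3], [-0.0, -6.8, 7.8], [-0.0, -6.3, 8.2], [-0.0, -5.8, 8.6], [-0.0, -5.2, 9.0], [-0.0, -4.6, 9.3], [-0.0, -4.0, 9.6], [-0.0, -3.4, 9.9], [-0.0, -2.7, 10.1], [-0.0, -2.1, 10.2], [-0.0, -1.4, 10.3], [-0.0, -0.8, 10.4]]
```

Emit:
apply_moves([
  [-1,-0.4,-8,-0.9,0,0,0],
  [-1,-0.4,-8,-0.9,0,0,0],
  [-1,-0.4,-8,-0.9,0,0,0],
  [-1,-0.4,-8,-0.9,0,0,0],
  [-1,-0.4,-9,-0.9,0,0,0],
  [-1,0,-9.8,0.4,0,0,0],
  [-1,0,-9.8,1,0,0,0],
  [-1,0,-9.8,1.6,0,0,0],
])

```text
time: 26.8
tool_pos: [599.5, -236.3, 247.6]
tcp_rot: [179.7, -0.4, 75.9]
ft_force: [1.6, -0.2, -0.3]
finger_gap: -0.2
grip_force: 0.6
```

Emit:
apply_moves([
  [-1,0,-9.7,2.2,0,0,0],
  [-1,0,-9.6,2.8,0,0,0],
  [-1,0,-9.4,3.4,0,0,0],
  [-1,0,-9.2,4,0,0,0],
  [-1,0,-9,4.6,0,0,0],
  [-1,0,-8.7,5.2,0,0,0],
  [-1,0,-8.4,5.7,0,0,0],
  [-1,0,-8.1,6.3,0,0,0],
])

```text
time: 27.6
tool_pos: [529.9, -218.5, 213.0]
tcp_rot: [179.7, -0.4, 75.9]
ft_force: [1.1, -0.0, 0.1]
finger_gap: -0.1
grip_force: 0.4
```

Emit:
apply_moves([
  [-1,0,-7.7,6.8,0,0,0],
  [-1,0,-7.2,7.3,0,0,0],
  [-1,0,-6.8,7.8,0,0,0],
  [-1,0,-6.3,8.2,0,0,0],
  [-1,0,-5.8,8.6,0,0,0],
  [-1,0,-5.2,9,0,0,0],
  [-1,0,-4.6,9.3,0,0,0],
  [-1,0,-4,9.6,0,0,0],
])

```text
time: 28.4
tool_pos: [484.2, -206.5, 145.1]
tcp_rot: [179.8, -0.4, 75.9]
ft_force: [0.5, 0.9, 0.3]
finger_gap: -0.1
grip_force: 0.3
```

Emit:
apply_moves([
  [-1,0,-3.4,9.9,0,0,0],
  [-1,0,-2.7,10.1,0,0,0],
  [-1,0,-2.1,10.2,0,0,0],
  [-1,0,-1.4,6,0,0,0],
  [-1,0,-0.8,4,0,0,0],
  [-1,0,0,2,0,0,0],
  [-1,0,0,2,0,0,0],
  [-1,0,0,0,0,0,0],
])

```text
time: 29.2
tool_pos: [474.9, -203.9, 101.8]
tcp_rot: [179.8, -0.4, 75.9]
ft_force: [-0.3, 0.2, 0.3]
finger_gap: -0.1
grip_force: 0.0
```

```bash
python3 - <<'E'
from h import *
c=np.array([547.5,-223,0]); Rc=R.from_euler('z',-14.4,degrees=True).as_matrix()
A=cur(); print(((A[:3,3]-c)@Rc).round(1))
b=shot('side'); q=(cloud(b)-c)@Rc
m=(abs(q[...,0])<80)&(abs(q[...,1])>30)&(abs(q[...,1])<95)&(q[...,2]>70)&(q[...,2]<200); Q=q[m]; print(len(Q),np.polyfit(Q[:,0],Q[:,2],1))
E
```

```text
[-75.1   0.4 101.8]
640 [-1.51644041e-02  1.00541197e+02]
```

Emit:
apply_moves([
  [-1,0,0,1,0,0,0],
  [-1,0,0,1,0,0,0],
  [-1,0,0,1,0,0,0],
  [-1,0,0,0.5,0,0,0],
  [-1,0,0,0.5,0,0,0],
  [-1,0,0,0,0,0,0],
  [-1,0,0,0,0,0,0],
  [-1,0,0,0,0,0,0],
])

```text
time: 30.05
tool_pos: [475.0, -203.9, 98.5]
tcp_rot: [179.7, -0.4, 75.9]
ft_force: [-2.2, 1.7, 5.9]
finger_gap: -0.0
grip_force: 3.3
```

Emit:
apply_moves([
  [-1,0,0,0.5,0,0,0],
  [-1,0,0,0.5,0,0,0],
  [-1,0,0,0,0,0,0],
  [-1,0,0,0,0,0,0],
  [-1,0,0,0,0,0,0],
  [-1,0,0,0,0,0,0],
  [-1,0,0,0,0,0,0],
  [-1,0,0,0,0,0,0],
])

```text
time: 30.85
tool_pos: [475.0, -204.0, 98.4]
tcp_rot: [179.7, -0.4, 75.9]
ft_force: [-6.0, 3.4, 14.5]
finger_gap: -0.1
grip_force: 7.1
```

Emit:
apply_moves([
  [-1,0,0,-2,0,0,0],
  [-1,0,0,-5,0,0,0],
  [-1,0,0,-15,0,0,0],
  [-1,0,0,-30,0,0,0],
  [-1,0,0,-40,0,0,0],
  [-1,0,0,-45,0,0,0],
  [-1,0,0,-45,0,0,0],
  [-1,0,0,-20,0,0,0],
])

```text
time: 31.65
tool_pos: [474.9, -205.6, 305.3]
tcp_rot: [179.3, -0.3, 75.9]
ft_force: [0.3, 0.0, -0.6]
finger_gap: 0.1
grip_force: 0.0
```

Emit:
apply_moves([
  [-1,-30,0,0,0,0,0],
  [-1,-40,0,0,0,0,0],
  [-1,-40,0,0,0,0,0],
  [-1,-40,0,0,0,0,0],
  [-1,-40,0,0,0,0,0],
  [-1,-30,0,0,0,0,0],
  [-1,0,0,0,0,0,0],
  [-1,0,0,0,0,0,0],
])

```text
time: 32.45
tool_pos: [419.7, -418.6, 297.8]
tcp_rot: [179.8, -0.4, 75.8]
ft_force: [0.1, -0.4, 0.2]
finger_gap: -0.2
grip_force: 0.0
```

```bash
python3 - <<'E'
from h import *
c=np.array([547.5,-223,0]); Rc=R.from_euler('z',-14.4,degrees=True).as_matrix()
for n in('top','side'):
    b=shot(n); P=cloud(b); q=(P-c)@Rc
    m=(abs(q[...,0])<80)&(abs(q[...,1])<95)&(q[...,2]>70)&(q[...,2]<140); Q=q[m]; print(len(Q),np.polyfit(Q[:,0],Q[:,2],1))
    for nm,cc in(('spare',(744.7,-10)),('beak',(399,-7)),('bottle',(444.6,489))):
        m=(np.linalg.norm(P[...,:2]-cc,axis=-1)<60)&(P[...,2]>25); print(' ',nm,cv2.minEnclosingCircle(P[m][:,:2].astype(np.float32)))
cv2.imwrite('pics/fin.png',b['color'])
E
```

```text
3563 [1.17732219e-04 9.72895837e+01]
  spare ((745.4412841796875, -11.876755714416504), 29.266563415527344)
  beak ((400.03955078125, -7.822446823120117), 33.76374816894531)
  bottle ((445.1049499511719, 488.06439208984375), 30.018030166625977)
1245 [5.48663958e-04 9.90203018e+01]
  spare ((740.622314453125, -10.721902847290039), 31.2639217376709)
  beak ((399.30645751953125, -8.31212043762207), 37.36075973510742)
  bottle ((443.7963562011719, 490.7425842285156), 30.53795051574707)
```

View pics/fin.png

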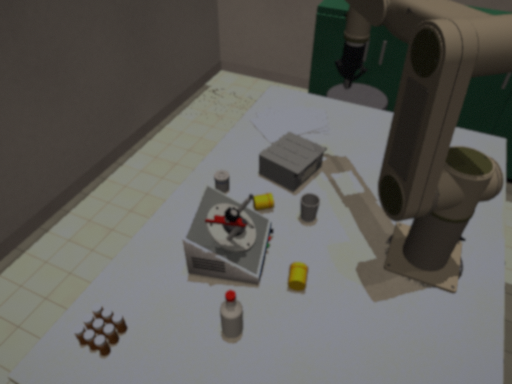

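The final picture shows the case shut at (292,160), with the lid plane level in both views. The red bar is still swung open at (230,220), the holder is empty, and the bystanders haven't moved. Handing in.

```bash
python3 -c "
from bench import r
print(r.hand_in())"
```

```text
the job is handed in; nothing more can be done
None
```

The job is handed in at about 32 s of the 72 s allowed, result not reported: screw loosened about 160°, bridge bar left open about 113°, jar upright in the case, lid shut, bystanders not moved.

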